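# Put the orange jar away in the dispensary drawer

### The arm

A 7-joint arm with a two-finger parallel gripper is mounted at the origin on the work surface. World frame = base frame: x ahead of the robot, y to its left, z up, the work surface at z = 0. Lengths are in m, angles in rad, forces in N, time in s.
With the tool pointing down it reaches from about 0.425 to 0.95 m from the base axis. Payload 4.7 kg.
Tool frame: the origin (TCP) lies on the centre line of the jaws, within the pads' length; the fingertips stand 22 mm ahead of it and the grasp point (between the pads) lies 3 mm ahead of it (manip.tip_reach is the distance from the TCP to the fingertips, in m); z points along the fingers, y is the line along which they close (so a half turn about z gives the same grasp; the last joint's range is limited). The gripper opens to 85 mm and grips with 20 to 120 N. Pads are 22 mm wide; open, the fingers measure 114 mm over their backs; the gripper's body (76 mm by 85 mm) begins 54 mm behind the grasp point. The pads swing forward as they close: fully open they stand 13 mm farther back than shut.
Start: joints at [1.098, 0.469, -0.049, 1.532, 0.024, 1.141, -0.082], TCP at [0.29, -0.61, 0.253] pointing down, gripper open.
Joint ranges: [-2.59, 2.59], [-0.33, 1.99], [-1.39, 1.29], [0.1, 2.45], [-1.04, 4.18], [0.21, 1.99], [-2.66, 2.66]. Speed limits (rad/s): [2.57, 2.57, 3.14, 3.14, 3.14, 3.14, 3.14].

### API

Orientations are given as a rotation vector (axis times angle).
In Python, from plant import manip gives the robot as it stands. Calls block until the motion is done:
- manip.move_pose(position, orientation): joint-space move of the TCP to a pose.
- manip.line_to(position, feed=0.15, attitude=None, until_force=None): straight line of the TCP; attitude=None keeps the orientation; feed is the mean speed in m/s. With until_force (N) it stops when the force on the tool has changed by that much, and returns True; else False.
- manip.move_j(angles): joint-space move.
- manip.grip(opening): finger opening in m; the grip force is fixed at half the most; returns when the fingers have stopped.
- manip.dwell(seconds).
- manip.solve_ik(position, orientation): joint angles nearest the present ones, or None.
- manip.get_image(name): name is "scene" or "side" or "wrist"; returns a dict with "color" (400x640x3 uint8, red, green, blue), "range_z" (400x640 float32, m along the optical axis (not along the pixel's ray), 0 where there is no reading), "intrinsics" (3x3 intrinsics, pixels), "R" (3x3) and "t" (3): a world point X has camera coordinates R X + t; the wrist camera has in their place "tool_from_camera" (4x4, takes a point from camera to tool coordinates, whose origin is the TCP and whose axes are the flange's). Camera axes: x right, y down, z forward; pixel columns grow to the right and rows downward; lengths in m; the calibration is good to about 2 mm. A picture is of the moment at which its call begins: read the wrist's pose just before it.
A pose or a line that the arm cannot do raises manip.PlanningError and nothing moves.
- manip.sign_off(): hands the job in; it is judged then, once.
Trained networks look in a picture, given as the dict that the camera call returned (one of the last four; its "shot" number tells which), for a name from the list of things; names that differ only in an ending like _2 or _b are one class to them, and where a whole thing is asked for, a point or a joint stands for the part that bears it (a point fixed in the world has none). Each returns a list of dicts, best first, with "conf" (0 to 1); they miss things now and then, are a little off and sometimes report something else, mostly with a low value. They report only what shows in the picture. A call takes as long as a camera call. They do not tell look-alikes from the thing itself.
- manip.spot_in(picture, thing): "box" ([left, top, right, bottom] in pixels, round what is visible of it).
- manip.cut_out(picture, thing): "region" (400x640 bool, what is visible of it) and "box" ([left, top, right, bottom] in pixels, round what is visible of it).
Readings, each from a call of its own:
- manip.current_t(): time.
- manip.current_qpos(): joint angles.
- manip.current_qd(): joint speeds.
- manip.current_joint_torque(): joint torques, N m.
- manip.current_eef_pos(): TCP position.
- manip.current_eef_rot(): TCP orientation.
- manip.current_force(): force on the tool from outside, world axes, zero at the start.
- manip.current_moment(): the same for the moment, N m.
- manip.current_opening(): finger opening in m.
- manip.current_gripper_force(): force on a finger pad.
Only numpy, scipy, OpenCV 4.12 (cv2) and the standard library are available. Lean on these libraries where they do the work, as an engineer would, in place of code of your own. Each camera call takes 0.05 s, during which the arm holds its last target. There are 200 camera calls.

### The job

One of the two little wooden drawer units on the dispensary counter has its drawer standing open. Stand the jar with the orange cap upright in the empty right-hand compartment of that drawer (right as seen from the robot), let go of it, then push the drawer fully shut so that the jar still stands inside. Do not knock over any of the other jars or the amber bottle.

Things in the scene. Friction and masses are not known exactly. Their poses are not given: they have to be found in the camera images.
- jar: The jar to put away: white plastic, orange cap and orange band, closed, 52 mm in diameter, 78 mm tall, about 120 g, standing upright on the counter. Origin: centre of its underside; z is its axis.
- drawer (a joint): Opening of the open drawer in m: 0 = fully shut, grows as it is pulled out towards the robot, at most 0.19; starts between 0.14 and 0.18. It equals the free gap between the unit's front edge and the inner face of the drawer's front panel. It slides with about 2 N.
- bay (a point): Floor of the open drawer's empty right (-y) compartment, mid-width, 80 mm behind the inner face of the front panel; moves with the drawer. x into the unit, y left, z up. Compartment 83 mm wide, from 80 mm before to 119 mm behind this point; only the part outside the unit is open from above. Floor 26 mm above the counter; outer wall 46 mm high, 6 thick; divider 30 mm high, 4 thick.
- drawer_face (a point): Middle of the top edge of the open drawer's front panel, on the outer face (towards the robot), 128 mm above the counter; moves with the drawer, axes as bay. Plywood panel 214 mm wide, 112 high, 15 thick; a 22 mm brass knob stands out 21 mm, 82 mm below this point; a flat paper card above the knob.
- unit_a: The light wooden unit with the open drawer: 240 mm deep (x), 220 mm wide (y), 135 mm high, fixed to the counter. Origin: centre of its underside; x points into the unit, its front looks to -x. The other unit, of the same size and darker, stands beside it with its drawer shut.
- stored_jar: A white-capped jar, 52 mm in diameter, 78 mm tall, already standing in the left-hand (+y) compartment of the open drawer. Origin: centre of its underside.
- blue_jar: A blue-capped jar of the same size standing on the counter. Not to be put away. Origin: centre of its underside.
- scale_jar: A white-capped jar of the same size standing on the black weighing scale at the left. Origin: centre of its underside.
- amber_bottle: Amber bottle with a black cap, 50 mm in diameter, 105 mm tall, standing on top of the unit with the open drawer, about its middle. Origin: centre of its underside.
Things that resemble listed ones, but are neither listed nor needed, are in the scene too. Leave any green look-alike of the amber_bottle alone. Leave any turquoise look-alike of the stored_jar alone.

How it is judged:
By the outcome, as a careful person would: the job done as asked, in the order asked, and still so for the second after the job is handed in, with the robot touching nothing.
It also fails if it takes over 54 s, if anything falls off the work surface, if the arm or the gripper's body presses on something with over 40 N, if the wrist force passes 120 N, or if a joint passes its speed limit or range.

## Working session

There is one attempt and no reset: what is moved stays moved. The work goes in short steps, each a Python script; the robot and the scene stay as the last script left them, time stands still between calls to the robot, and variables do not carry over. Pictures are saved under pics/ and viewed, at most 10 in all, crops included, and the job is handed in when it is done.

```bash
mkdir -p pics; cat > h.py <<'E'
import numpy as np, cv2
from plant import manip
from scipy.spatial.transform import Rotation as Ro
def cloud(p):
    z=p["range_z"];K=np.array(p["intrinsics"]);v,u=np.mgrid[:400,:640]
    c=np.stack([(u-K[0,2])/K[0,0]*z,(v-K[1,2])/K[1,1]*z,z],-1)
    w=(c-np.array(p["t"]))@np.array(p["R"])
    w[z<=0]=np.nan
    return w
def save(n,img): cv2.imwrite("pics/"+n,cv2.cvtColor(img,cv2.COLOR_RGB2BGR))
E
python3 - <<'E'
from h import *
for n in ("scene","side"):
    p=manip.get_image(n); save(n+".png",p["color"]); w=cloud(p); np.save(n+".npy",w)
    np.save(n+"_c.npy",p["color"])
    for th in ("jar","drawer","unit_a","amber_bottle"):
        for d in manip.cut_out(p,th):
            if d["conf"]<.3: continue
            q=w[d["region"]]; q=q[~np.isnan(q[:,0])]
            if len(q): print(n,th,round(d["conf"],2),np.round(d["box"]),np.percentile(q,[3,50,97],axis=0).round(3).tolist())
print(manip.current_eef_rot(),manip.current_t())
E
```

```text
scene jar 0.74 [466. 191. 490. 221.] [[0.498, -0.445, -0.0], [0.513, -0.4, 0.05], [0.545, -0.386, 0.08]]
scene jar 0.69 [348. 125. 368. 157.] [[0.758, -0.117, 0.14], [0.768, -0.092, 0.191], [0.791, -0.075, 0.24]]
scene jar 0.57 [229. 282. 251. 314.] [[0.416, 0.332, 0.004], [0.426, 0.355, 0.058], [0.457, 0.378, 0.08]]
scene drawer 0.82 [350. 180. 442. 257.] [[0.458, -0.208, 0.023], [0.483, -0.12, 0.057], [0.681, -0.01, 0.129]]
scene drawer 0.73 [123. 295. 157. 333.] [[0.427, 0.553, 0.032], [0.439, 0.573, 0.084], [0.472, 0.599, 0.107]]
scene unit_a 0.73 [364. 200. 382. 226.] [[0.558, -0.087, 0.037], [0.568, -0.062, 0.081], [0.597, -0.044, 0.105]]
scene unit_a 0.58 [324. 129. 445. 256.] [[0.459, -0.225, 0.015], [0.661, -0.115, 0.095], [0.867, -0.014, 0.137]]
scene amber_bottle 0.61 [415. 152. 430. 179.] [[0.716, -0.343, 0.007], [0.728, -0.318, 0.061], [0.753, -0.303, 0.105]]
scene amber_bottle 0.59 [417. 170. 438. 198.] [[0.628, -0.317, 0.007], [0.64, -0.294, 0.056], [0.66, -0.28, 0.105]]
scene amber_bottle 0.55 [347. 125. 367. 155.] [[0.758, -0.116, 0.142], [0.768, -0.092, 0.191], [0.79, -0.075, 0.24]]
side jar 0.82 [466. 242. 482. 272.] [[0.498, -0.435, 0.001], [0.51, -0.409, 0.053], [0.567, -0.388, 0.082]]
side drawer 0.76 [340. 198. 386. 258.] [[0.467, -0.116, 0.023], [0.481, -0.046, 0.067], [0.687, -0.01, 0.129]]
side unit_a 0.83 [339. 147. 406. 257.] [[0.469, -0.164, 0.015], [0.686, -0.066, 0.132], [0.873, -0.013, 0.14]]
side amber_bottle 0.58 [438. 222. 444. 237.] [[0.046, -0.332, 0.003], [0.636, -0.32, 0.027], [0.66, -0.231, 0.617]]
[-3.06453292e+00 -6.91360947e-01 -1.03495247e-04] 0.5
```

```bash
python3 - <<'E'
import cv2
a=cv2.imread("pics/scene.png")
cv2.imwrite("pics/crop.png",cv2.resize(a[110:345,110:510],(800,470),interpolation=cv2.INTER_CUBIC))
E
```

```text
(no output)
```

View pics/crop.png

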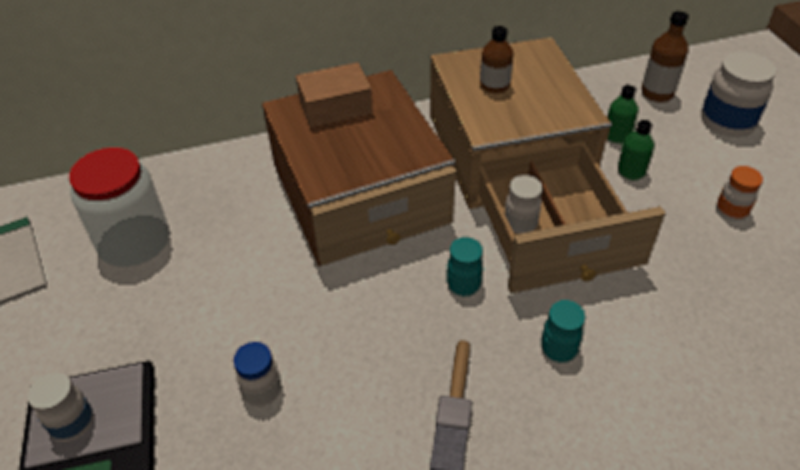

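View pics/side.png

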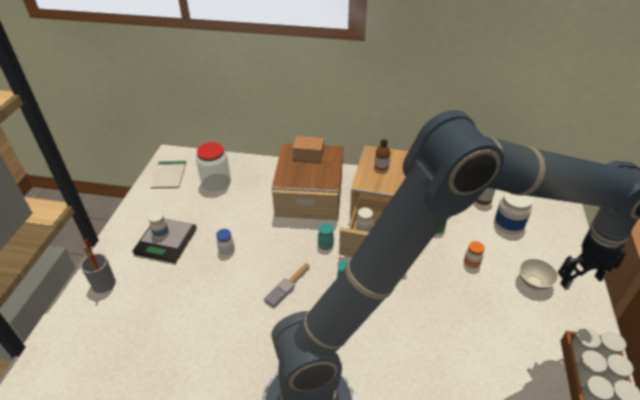

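The orange-capped jar is at full-image scene (481,206). It could be confused with the blue-capped jar (239,298), the turquoise jars (342,242) and (391,275), the white-capped jars on the scale (140,312) and in the drawer (372,210), and the big blue/white tub (478,155). By its orange cap and band, it has to be the one at (481,206). The open drawer belongs to the light unit, and its right compartment is empty.

```bash
python3 - <<'E'
from h import *
from scipy.optimize import least_squares
w=np.load("scene.npy");c=np.load("scene_c.npy");ws=np.load("side.npy")
cv2.imwrite("pics/jar.png",cv2.resize(cv2.cvtColor(c,cv2.COLOR_RGB2BGR)[170:240,440:520],None,fx=5,fy=5))
def circ(w,cen,zr,R=.026,rad=.05):
    q=w.reshape(-1,3);q=q[~np.isnan(q[:,0])]
    q=q[(np.hypot(q[:,0]-cen[0],q[:,1]-cen[1])<rad)&(q[:,2]>zr[0])&(q[:,2]<zr[1])]
    return np.r_[(q[:,:2].min(0)+q[:,:2].max(0))/2, np.median(q[:,:2],axis=0),len(q),q[:,2].max()]
for n,W in(("scene",w),("side",ws)):
    print(n,"jar top",circ(W,(.525,-.41),(.072,.09)).round(3),"body",circ(W,(.525,-.41),(.015,.065)).round(3))
    print(" stored",circ(W,(.58,-.065),(.097,.112)).round(3))
    q=W.reshape(-1,3);q=q[~np.isnan(q[:,0])]
    t=q[(q[:,2]>.128)&(q[:,2]<.142)&(q[:,0]>.55)&(q[:,0]<.95)&(q[:,1]>-.3)&(q[:,1]<.02)]
    print(" unit top",cv2.minAreaRect(t[:,:2].astype(np.float32)),np.median(t[:,2]))
    f=q[(q[:,2]>.121)&(q[:,2]<.134)&(q[:,0]>.40)&(q[:,0]<.55)&(q[:,1]>-.3)&(q[:,1]<.03)]
    if len(f)>5: print(" panel top",cv2.minAreaRect(f[:,:2].astype(np.float32)),len(f),np.polyfit(f[:,1],f[:,0],1))
    f=q[(q[:,2]>.06)&(q[:,2]<.115)&(q[:,0]>.40)&(q[:,0]<.50)&(q[:,1]>-.21)&(q[:,1]<-.02)]
    if len(f)>5:
        m=np.polyfit(f[:,1],f[:,0],1);r=f[:,0]-np.polyval(m,f[:,1]);g=f[abs(r)<.006];print(" face",np.polyfit(g[:,1],g[:,0],1),len(g),len(f))
# turquoise jars
h=cv2.cvtColor(c,cv2.COLOR_RGB2HSV);m=(h[...,0]>80)&(h[...,0]<98)&(h[...,1]>110)&(h[...,2]>50)
n,l,s,_=cv2.connectedComponentsWithStats(m.astype(np.uint8))
for i in range(1,n):
    if s[i,4]>60:print("turq",s[i],np.nanpercentile(w[l==i],[3,50,97],axis=0).round(3).tolist())
E
```

```text
scene jar top [ 5.23e-01 -4.11e-01  5.21e-01 -4.10e-01  1.46e+02  8.20e-02] body [ 5.21e-01 -4.08e-01  5.08e-01 -3.95e-01  2.31e+02  6.50e-02]
 stored [ 5.84e-01 -6.80e-02  5.81e-01 -6.70e-02  1.66e+02  1.07e-01]
 unit top ((0.7673431038856506, -0.13038060069084167), (0.2230687439441681, 0.24607789516448975), 86.12140655517578) 0.1349533583196708
 panel top ((0.4701917767524719, -0.10979261994361877), (0.21283884346485138, 0.01754152402281761), 86.50668334960938) 439 [0.0666996  0.47636606]
 face [0.06593085 0.471198  ] 787 790
side jar top [ 5.22e-01 -4.11e-01  5.22e-01 -4.11e-01  1.60e+02  8.50e-02] body [ 5.13e-01 -4.11e-01  5.05e-01 -4.07e-01  2.23e+02  6.50e-02]
 stored [ 5.86e-01 -6.90e-02  5.83e-01 -6.90e-02  1.34e+02  1.11e-01]
 unit top ((0.7707116007804871, -0.10098057240247726), (0.161921426653862, 0.25308895111083984), 85.73678588867188) 0.13521472762076311
 panel top ((0.47689104080200195, -0.0459245964884758), (0.08402621746063232, 0.020687611773610115), 87.73461151123047) 139 [0.05157963 0.47767094]
 face [0.07853644 0.47395474] 208 213
turq [335 229  16  13 164] [[0.5, 0.029, 0.075], [0.519, 0.048, 0.078], [0.54, 0.067, 0.081]]
turq [385 260  17  15 209] [[0.36, -0.055, 0.075], [0.379, -0.036, 0.078], [0.399, -0.016, 0.081]]
```

View pics/jar.png

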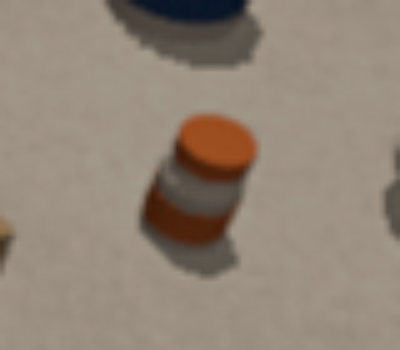

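The close crop confirms the choice: an upright jar with an orange cap and band. Its height (about 0.08 m), the unit's yaw (-0.066 rad) and the drawer opening (about 0.17 m) all fit the given sizes. I'll grasp it now.

```bash
cat >> h.py <<'E'
yaw=-0.066
X=np.array([np.cos(yaw),np.sin(yaw),0]);Y=np.array([-X[1],X[0],0])
def rot(s): 
    y=s*X; z=np.array([0,0,-1.]); return Ro.from_matrix(np.stack([np.cross(y,z),y,z],1)).as_rotvec()
face=np.array([.463,-.110,.128]); bay=face+.095*X-.0435*Y; bay[2]=.026
E
python3 - <<'E'
from h import *
print(bay)
q0=manip.current_qpos(); best=None
for s in(1,-1):
    a=manip.solve_ik([.523,-.411,.20],rot(s));b=manip.solve_ik(bay+[0,0,.2],rot(s));print(s,np.round(a,2) if a is not None else a,np.round(b,2) if b is not None else b)
    if a is None or b is None: continue
    k=np.abs(np.array(a)-q0).max()+np.abs(np.array(b)-q0).max()
    if best is None or k<best[0]: best=(k,s)
s=best[1];print(s)
manip.move_pose([.523,-.411,.18],rot(s))
p=manip.get_image("wrist");save("w1.png",p["color"])
manip.line_to([.523,-.411,.063],feed=.12,until_force=8)
print(manip.current_eef_pos(),manip.current_force())
manip.grip(0.0); print(manip.current_opening(),manip.current_gripper_force())
manip.line_to([.523,-.411,.25],feed=.15)
print(manip.current_opening(),manip.current_force(),manip.current_t())
E
```

```text
[ 0.55492425 -0.15967074  0.026     ]
1 [ 0.83  0.52 -0.33  1.6   0.19  1.05  0.38] [ 0.59  0.38 -0.49  1.78  0.21  1.03 -0.05]
-1 [ 0.38  0.51  0.32  1.63 -0.18  1.03 -2.45] [-0.58  0.54  1.12  1.84 -0.55  1.11 -2.47]
1
[ 0.52362521 -0.41138583  0.06391151] [ 0.33551219  0.03240634 -0.15244531]
0.04745841862977915 60.33398488070816
0.04720327124577161 [ 0.05420678  0.13417577 -1.8083456 ] 4.7333
```

```bash
python3 - <<'E'
from h import *
manip.move_pose(bay+[0,0,.224],rot(1))
print(manip.current_eef_pos(),manip.current_opening())
p=manip.get_image("scene");w=cloud(p);print(manip.current_t())
a=cv2.resize(p["color"][90:270,310:510],(800,720))[:600]
q=w.reshape(-1,3);q=q[~np.isnan(q[:,0])];P=np.array(manip.current_eef_pos())
f=q[(np.hypot(*(q[:,:2]-P[:2]).T)<.05)&(q[:,2]<P[2]-.025)&(q[:,2]>.14)]
print(f.min(0),f.max(0))
save("over.png",a)
E
```

```text
[ 0.55481097 -0.16198084  0.24981811] 0.047403984383531265
5.775
[ 0.52425545 -0.18127616  0.18458298] [ 0.5664688  -0.13552543  0.22472641]
```

View pics/over.png

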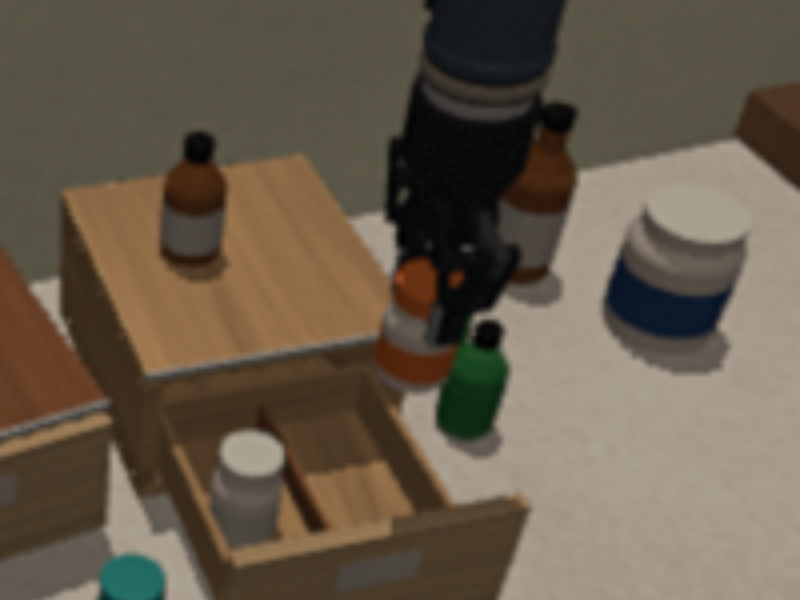

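```bash
python3 - <<'E'
from h import *
t=bay.copy()
t[2]=.110; print(manip.line_to(t,feed=.12,until_force=8),manip.current_eef_pos(),manip.current_force())
t[2]=.086; print(manip.line_to(t,feed=.03,until_force=4),manip.current_eef_pos(),manip.current_force())
manip.grip(.072); manip.dwell(.2)
print(manip.current_opening(),manip.current_force())
t[2]=.26; manip.line_to(t,feed=.15,until_force=8)
# retreat toward robot and above face, then look
f=face-.06*X; f[2]=.26
manip.move_pose(f,rot(1)); manip.grip(0)
p=manip.get_image("scene");w=cloud(p);print(manip.current_eef_pos(),manip.current_t())
save("placed.png",cv2.resize(p["color"][120:270,310:510],(800,600)))
q=w.reshape(-1,3);q=q[~np.isnan(q[:,0])]
g=q[(np.hypot(*(q[:,:2]-bay[:2]).T)<.05)&(q[:,2]>.09)&(q[:,2]<.12)];print(len(g),g.min(0),g.max(0))
E
```

```text
False [ 0.55553183 -0.15975195  0.1107781 ] [ 0.14322224 -0.91809616 -0.49349053]
True [ 0.55507252 -0.15964737  0.09080782] [-0.27040113  0.31038574  4.01360175]
0.0720033724083864 [ 0.20199948  0.81486609 -0.33055276]
[ 0.403139   -0.10603582  0.25999565] 10.975
193 [ 0.52793402 -0.18274858  0.09000424] [ 0.57479976 -0.13584024  0.10723376]
```

View pics/placed.png

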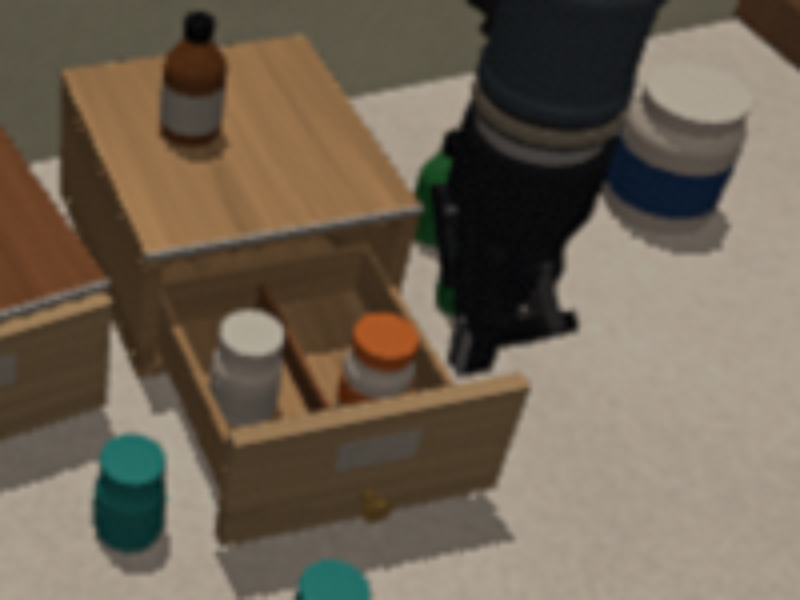

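The orange jar stands upright in the right compartment (crop 385,350), and the other jars and bottles are still upright. Next I push the drawer shut with the closed fingers, above the knob.

```bash
python3 - <<'E'
from h import *
def at(d,z=.112):
    p=face+d*X; p[2]=z; return p
try: manip.line_to(at(-.055),feed=.15,until_force=8)
except manip.PlanningError as e:
    print(e); manip.line_to(at(-.04),feed=.15,until_force=8)
print(manip.current_eef_pos(),manip.current_force())
print(manip.line_to(at(.14),feed=.05,until_force=12),manip.current_eef_pos(),manip.current_force())
print(manip.line_to(at(.185),feed=.025,until_force=12),manip.current_eef_pos(),manip.current_force(),manip.current_t())
print((manip.current_eef_pos()-face)@X)
E
```

```text
[ 0.40869144 -0.10644784  0.11261569] [-0.26220233  0.28743799 -0.03552474]
False [ 0.60265935 -0.11927538  0.1120141 ] [-2.05042727 -0.81238375  2.36223142]
True [ 0.62177902 -0.12064522  0.11198582] [-2.90655964  0.32403775  6.17520129] 17.125
0.1591353962968387
```

```bash
python3 - <<'E'
from h import *
def at(d,z=.112):
    p=face+d*X; p[2]=z; return p
print(manip.line_to(at(.172),feed=.02,until_force=15),(manip.current_eef_pos()-face)@X,manip.current_force())
manip.line_to(at(.10),feed=.1); manip.line_to(at(.0,.25),feed=.2)
manip.move_pose([.45,-.45,.3],rot(1))
p=manip.get_image("scene");w=cloud(p);print(manip.current_t())
save("shut.png",cv2.resize(p["color"][110:290,310:510],(660,594)))
q=w.reshape(-1,3);q=q[~np.isnan(q[:,0])]
r=q-np.array([.768,-.130,0]);a=r@X;b=r@Y
f=(abs(b)<.09)&(q[:,2]>.07)&(q[:,2]<.12)&(a<-.09)&(a>-.2);print("face rel. front",np.median(a[f])+.12,np.percentile(a[f],[5,95])+.12)
E
```

```text
True 0.15895572348437234 [-2.98422745  0.38490943  5.75831919]
20.5667
face rel. front -0.013993929767308677 [-0.01637707 -0.01190495]
```

View pics/shut.png

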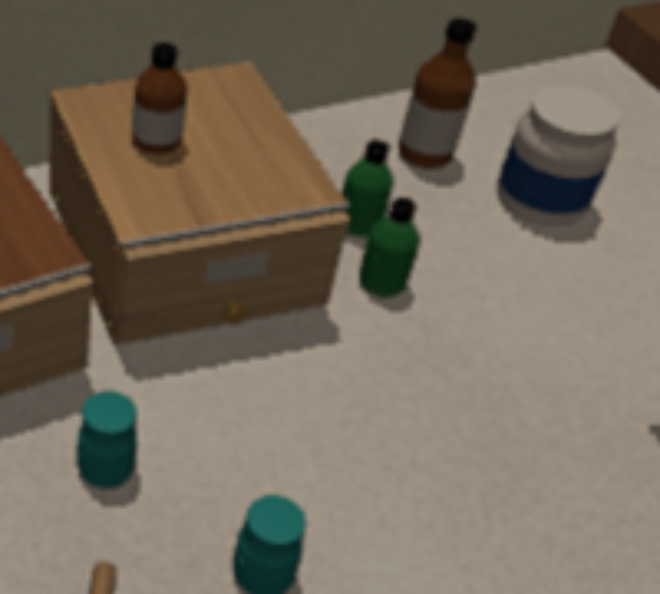

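The panel's outer face is about 14 mm ahead of the unit's front, which matches its 15 mm thickness, so the drawer is fully shut. A second push stopped at the same place, and nothing has toppled in the picture.

```bash
python3 -c "
from plant import manip
print(manip.sign_off())"
```

```text
the job is handed in; nothing more can be done
None
```

I stood the orange-capped jar upright in the right-hand compartment, pushed the drawer fully shut and handed the job in at about 21 s; nothing visible fell over, though the jar can't be seen now that the drawer is shut.

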